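# Put the shoemaker's tools back into their foam cut-outs

### The arm

A 6-joint arm with a two-finger parallel gripper is mounted at the origin on a cart in front of the work surface, level with it; the furniture and walls round the work are solid. World frame = base frame: x ahead of the robot, y to its left, z up, the work surface at z = 0. Lengths are in m, angles in rad, forces in N, time in s.
With the tool pointing down it reaches from about 0.3 to 0.85 m from the base axis. Payload 4.2 kg.
Tool frame: the origin (TCP) lies midway between the tips of the shut fingers; the grasp point (between the pads) lies 19 mm behind it; z points along the fingers, y is the line along which they close (so a half turn about z gives the same grasp; the last joint's range is limited). The gripper opens to 91 mm and grips with 3 to 60 N. Pads are 32 mm wide; open, the fingers measure 118 mm over their backs; the gripper's body (76 mm by 178 mm) begins 60 mm behind the grasp point.
Start: joints at [-1.178, 0.32, 1.565, -0, 1.257, -0.02], TCP at [0.231, -0.527, 0.214] pointing down, gripper open.
Joint ranges: [-3.11, 3.11], [-0.84, 2.01], [0.21, 2.61], [-1.34, 4.49], [0.05, 2.63], [-2.56, 2.56]. Speed limits (rad/s): [2.57, 2.57, 3.14, 3.14, 3.14, 3.14].

### API

Orientations are given as a unit quaternion [x, y, z, w].
In Python, from rig import * gives the robot as it stands.
- The arm moves only by the tool send_rows, never from a script. Its argument "plan" is a list of rows, each a list of 2 entries, a list of its own where there are three numbers: the shift along the tool's x, y, z in mm, then the turn about the tool's z in degrees. A call has 1 to 8 rows; each row is the pose to reach, as a shift and turn from the pose commanded when the call began, along the tool's axes at that moment; what a row does not reach only later rows make up. A row lasts 1/12 s, in which the tool goes at most 41.7 mm and 7.16 degrees, less where a joint would pass 70% of its speed; a pose out of reach is approached as far as the arm can. A call with a gripper value outside its range is refused whole. "grip" is the finger opening in mm, from 0 to 91.2, set as the call begins (left out, the last holds). The fingers move at their own pace and stop on an object; the grip force is fixed at half the most. Time passes only in rows, so rows that repeat a pose let the fingers close. It gives the time, the measured TCP pose, the force, the opening and the grip force at its end, in the units of the state.
- get_state(): the state, without advancing time (a new reading comes with each control period).
- snapshot(name): name is "side" or "top"; returns (picture, depth): 400x640x3 uint8, red, green, blue; 400x640 float32, m along the optical axis (not along the pixel's ray), 0 where there is no reading.
- get_calibration(name): a dict with "vfov" (degrees; the focal length in pixels is half the picture's height over the tangent of half this angle, whatever the lens; pixels are square), "cx", "cy" (the principal point, pixels), "R" (3x3) and "t" (3): a world point X has camera coordinates R X + t. Camera axes: x right, y down, z forward; pixel columns grow to the right and rows downward; lengths in m; the calibration is good to about 2 mm. A picture is of the moment at which its call begins. get_calibration takes no time and is no camera call.
- hand_in(): hands the job in; it is judged then, once.
The state is a dict: "clock": time; "joint_positions": joint angles; "qvel": joint speeds; "tau": joint torques, N m; "position": TCP position; "tool_rot": TCP orientation; "ft_force": force on the tool from outside, world axes, zero at the start; "torque": the same for the moment, N m; "gripper_width": opening from 0.0 (shut) to 1.0 (fully open); "grasp_force": force on a finger pad.
Only numpy, scipy, OpenCV 4.12 (cv2) and the standard library are available. Lean on these libraries where they do the work, as an engineer would, in place of code of your own. Each camera call takes 0.05 s, during which the arm holds its last target. There are 200 camera calls.

### The job

Clear the bench: put the pincers, the awl, the screwdriver and the whetstone back into the tool tray, each into the foam cut-out made for its shape, the same way round as the cut-out and lying flat on the bottom of it. Leave the tin of tacks and the marker pen where they are.

Things in the scene. Friction and masses are not known exactly. Their poses are not given: they have to be found in the camera images.
- pincers_grip (a point): Dark steel pincers lying flat, rigid: 178 mm long, 69 mm over the spread legs, 22 mm high. This point: between the legs, 24 mm behind the pin, near the centre of mass, 8.5 mm above the surface it rests on (tilted 2 deg, leg ends lower). Grip across both legs here: 28 mm wide, 11 mm thick. y points to the leg ends (103 mm; jaws 73 mm the other way), z up. A nub sticks out of the head on the +x side.
- awl_grip (a point): Awl lying flat: fat brown haft, dark ferrule, thin needle; 152 mm long, 39 mm wide and high. Does not roll; behaves like a box of this size. This point: on the haft, 51 mm from its butt, 19.5 mm above the underside. Grip across x, 39 mm wide. y points to the butt (needle tip 101 mm the other way), z up.
- driver_grip (a point): Small screwdriver lying flat: black handle 82 mm long, 23 mm wide, 25 mm high; bright shaft 68 mm long, 6 mm thick. Does not roll. This point: middle of the handle, 12.5 mm above the underside. Grip across x. y points to the butt of the handle (41 mm; blade tip 109 mm the other way), z up.
- stone_grip (a point): Grey broken whetstone lying flat, a rough block 35 x 58 x 23 mm (x, y, z). This point: its centre, 11.5 mm above the underside. y lengthwise, z up. Grip across x.
- inlay_pincers: Foam inlay whose cut-out opens from a head pocket to two legs, a foam tongue between them. Inlay 99 x 206 x 22 mm, one of four in a fixed tray (rim 28 mm high). Origin: centre of its underside, y lengthwise, z up. Cut-out 14 mm deep, 6 mm play; floor at 8 mm. Home: tool axes parallel to these, its point at (0, -15, 16.5) mm. Finger scoops there reach 41 mm either side of the middle.
- inlay_awl: Foam inlay with a plain broad slot, 164 x 52 mm. Inlay 99 x 206 x 22 mm, one of four in a fixed tray (rim 28 mm high). Origin: centre of its underside, y lengthwise, z up. Cut-out 14 mm deep, 6 mm play; floor at 8 mm. Home: tool axes parallel to these, its point at (0, 25, 27.5) mm. Finger scoops there reach 45 mm either side of the middle.
- inlay_driver: Foam inlay with a 36 mm wide handle pocket narrowing to a 22 mm wide shaft slot, 164 mm long. Inlay 99 x 206 x 22 mm, one of four in a fixed tray (rim 28 mm high). Origin: centre of its underside, y lengthwise, z up. Cut-out 14 mm deep, 6 mm play; floor at 8 mm. Home: tool axes parallel to these, its point at (0, 34, 20.5) mm. Finger scoops there reach 41 mm either side of the middle.
- inlay_stone: Foam inlay with a short cut-out, 72 x 48 mm, in its middle. Inlay 99 x 206 x 22 mm, one of four in a fixed tray (rim 28 mm high). Origin: centre of its underside, y lengthwise, z up. Cut-out 14 mm deep, 6 mm play; floor at 8 mm. Home: tool axes parallel to these or half a turn round, its point at (0, 0, 19.5) mm. Finger scoops there reach 45 mm either side of the middle.
- tack_tin: Bystander: small round open tin with a green band, full of tacks, 77 mm across, 41 mm high, standing behind the tools; origin at its underside. Leave it alone.
- marker: Bystander: red marker pen with a green cap, 134 x 14 x 16 mm, lying behind the tray; origin at its underside. Leave it alone.

How it is judged:
By the outcome, as a careful person would: the job done as asked, in the order asked, and still so for the second after the job is handed in, with the robot touching nothing.
It also fails if it takes over 96 s, if anything falls off the work surface, if the arm or the gripper's body presses on something with over 40 N, if the wrist force passes 120 N, or if a joint passes its speed limit or range.

## Working session

There is one attempt and no reset: what is moved stays moved. The work goes in short steps, Python scripts to look and compute and a tool call to move; the robot and the scene stay as the last step left them, time stands still between calls to the robot, and variables do not carry over. Pictures are saved under pics/ and viewed, at most 14 in all, crops included, and the job is handed in when it is done.

Besides the shell and the picture viewer there is one more tool, called after "Call:" in YAML: its name, and indented under it one key for each argument. send_rows: Moves the arm, as the interface text tells. Its arguments: {"type":"object","properties":{"plan":{"type":"array"},"grip":{"type":"number"}},"required":["plan"]}

```bash
ls; mkdir -p pics; python3 - <<'E'
from rig import *
import cv2,numpy as np
for n in("top","side"):
    p,d=snapshot(n); c=get_calibration(n); print(n,c["vfov"],c["cx"],c["cy"],np.round(c["R"],3).tolist(),np.round(c["t"],3),c.keys())
    cv2.imwrite(f"pics/{n}0.png",p[:,:,::-1]); np.savez(f"{n}0.npz",p=p,d=d)
print(get_state())
E
```

```text
pics
top 43.22818041524196 320.21588757310496 202.49546416738954 [[0.012, -1.0, -0.002], [-0.995, -0.012, -0.097], [0.097, 0.004, -0.995]] [0.01  0.586 1.519] dict_keys(['vfov', 'cx', 'cy', 'R', 't'])
side 56.737378229805714 319.7449291981824 197.4466645994723 [[-0.994, -0.111, 0.005], [-0.07, 0.592, -0.803], [0.086, -0.799, -0.596]] [0.573 0.082 1.235] dict_keys(['vfov', 'cx', 'cy', 'R', 't'])
{'clock': 0.1, 'joint_positions': array([-1.17801575e+00,  3.20226718e-01,  1.56553414e+00, -2.25349071e-05,
        1.25736774e+00, -1.99968649e-02]), 'qvel': array([-0.00022983, -0.00153759, -0.00193258, -0.00084483, -0.00074409,
       -0.00105657]), 'tau': array([-1.92210546e-04, -4.13334775e+01, -2.32508790e+01,  7.28944922e-02,
        4.21377621e-02, -6.18842432e-05]), 'position': array([ 0.23049429, -0.52630796,  0.21321394]), 'tool_rot': array([ 9.78776340e-01,  2.04929955e-01, -1.52847109e-04, -7.52687239e-04]), 'ft_force': array([ 0.68982632, -0.20180382,  0.16342332]), 'torque': array([ 0.01949999,  0.03090297, -0.04789759]), 'grasp_force': 0.0, 'gripper_width': 0.9994134957501309}
```

View pics/top0.png

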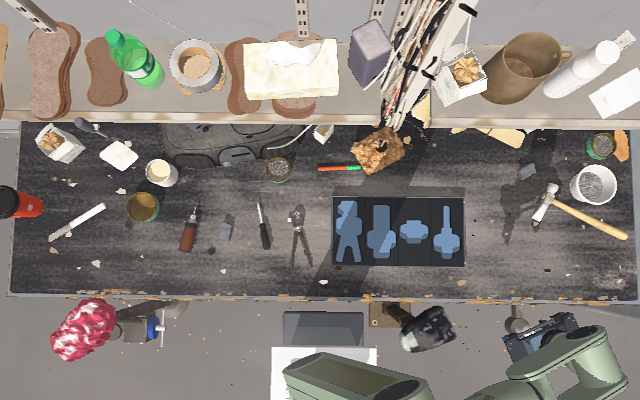

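View pics/side0.png

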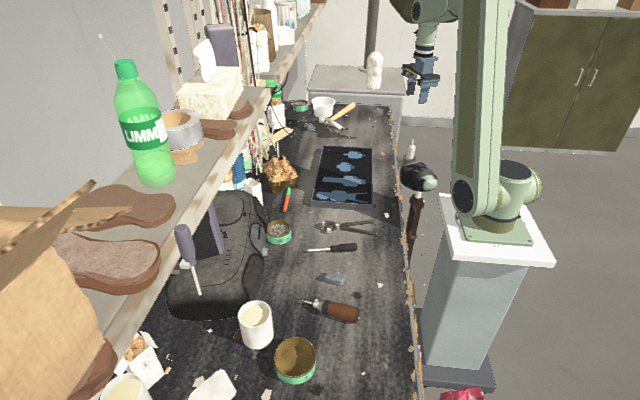

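```bash
python3 - <<'E'
import cv2,numpy as np
p=np.load("top0.npz")["p"][:,:,::-1]
a=cv2.resize(p[190:275,325:475],None,fx=5,fy=5,interpolation=cv2.INTER_CUBIC)
b=cv2.resize(p[190:275,170:320],None,fx=5,fy=5,interpolation=cv2.INTER_CUBIC)
cv2.imwrite("pics/crop_tray.png",a);cv2.imwrite("pics/crop_tools.png",b)
E
```

```text
(no output)
```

View pics/crop_tray.png

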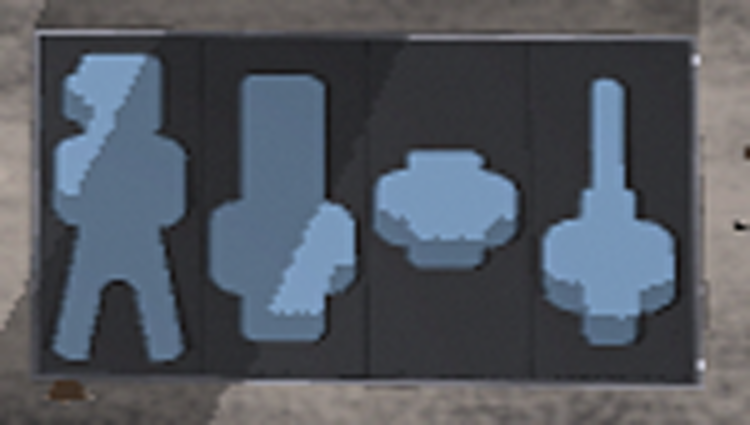

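View pics/crop_tools.png

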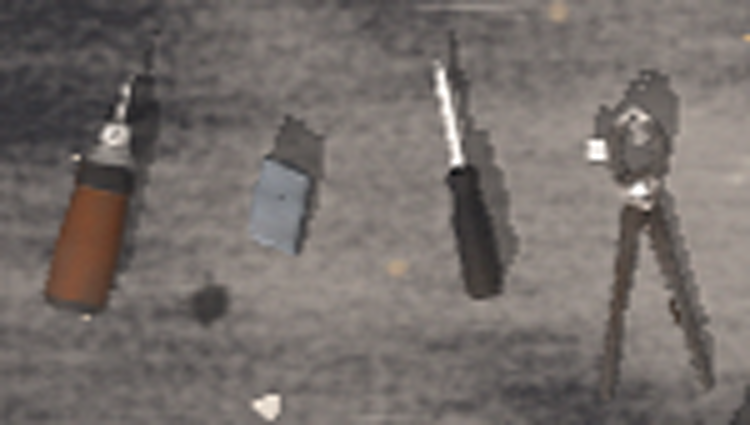

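```bash
cat > h.py <<'E'
from rig import *
import cv2,numpy as np
def cal(n):
    c=get_calibration(n); return 200/np.tan(np.radians(c["vfov"]/2)),c["cx"],c["cy"],np.array(c["R"]),np.array(c["t"])
def ray(n,uv,z):
    f,cx,cy,R,t=cal(n); uv=np.atleast_2d(np.asarray(uv,float))
    d=np.c_[(uv[:,0]-cx)/f,(uv[:,1]-cy)/f,np.ones(len(uv))]@R; C=-R.T@t
    return C+d*((z-C[2])/d[:,2])[:,None]
def pix(n,X):
    f,cx,cy,R,t=cal(n); q=np.atleast_2d(X)@R.T+t; return np.c_[f*q[:,0]/q[:,2]+cx,f*q[:,1]/q[:,2]+cy]
E
python3 - <<'E'
from h import *
f,cx,cy,R,t=cal("top"); print("C",-R.T@t,f)
D=np.load("top0.npz");p=D["p"].astype(int);d=D["d"]
r,g,b=p[...,0],p[...,1],p[...,2]
m=((b-r)>20).astype(np.uint8); m[:,:328]=0;m[:,472:]=0;m[:195]=0;m[270:]=0
cs,_=cv2.findContours(m,cv2.RETR_EXTERNAL,cv2.CHAIN_APPROX_NONE)
for c in sorted(cs,key=lambda c:c[:,0,0].min()):
    if len(c)<15: continue
    w=ray("top",c[:,0],.022)[:,:2]*1000
    rr=cv2.minAreaRect(w.astype(np.float32))
    print("slot",np.round(rr[0],1),np.round(rr[1],1),round(rr[2],1),"x",w[:,0].min().round(1),w[:,0].max().round(1),"y",w[:,1].min().round(1),w[:,1].max().round(1))
# inlay tray outline corners in crop px -> z=.028
for u,v in[(38,33),(695,38),(702,383),(37,375)]: print("corner",np.round(ray("top",[325+u/5-.4,190+v/5-.4],.028)*1000,1))
# depth sanity: world heights at tools
def up(u,v):
    z=d[v,u]; return R.T@(np.array([(u-cx)/f*z,(v-cy)/f*z,z])-t)
for n,u,v in[("awl",188,238),("stone",225,231),("driver",265,240),("bench",240,240),("floor",448,240),("foam",410,255),("rim",333,230)]: print(n,np.round(up(u,v)*1000,1))
E
```

```text
C [0.43558674 0.01181969 1.56840543] 504.7796228790295
slot [500.5 -68.9] [183.7  79.7] 0.5 x 408.4 592.5 y -109.0 -28.7
slot [ 501.6 -169.8] [159.4  85.6] 0.2 x 421.8 581.4 y -212.6 -127.0
slot [ 501.  -269.2] [70.3 89.1] 0.7 x 465.7 536.4 y -313.6 -224.8
slot [ 501.  -368.5] [ 79.4 159.3] 89.5 x 421.4 580.6 y -408.1 -328.4
corner [[605.9 -19.3  28. ]]
corner [[ 607.7 -422.3   28. ]]
corner [[ 397.6 -423.3   28. ]]
corner [[397.4 -20.8  28. ]]
awl [472.2 416.1  38.1]
stone [495.7 309.2  14.6]
driver [469.3 184.3  24.9]
bench [468.8 263.4   7.6]
floor [ 476.6 -377.3   10.4]
foam [ 429.3 -257.5   25.5]
rim [502.3 -22.8  26.5]
```

```bash
python3 - <<'E'
from h import *
p=np.load("side0.npz")["p"]
cv2.imwrite("pics/crop_side.png",cv2.resize(p[212:327,295:385,::-1],None,fx=5,fy=5,interpolation=cv2.INTER_CUBIC))
q=p.astype(int)
m=((q[...,2]-q[...,0])>20).astype(np.uint8); m[:,:315]=0;m[:,375:]=0;m[:145]=0;m[206:]=0
cs,_=cv2.findContours(m,cv2.RETR_EXTERNAL,cv2.CHAIN_APPROX_NONE)
for c in cs:
    if len(c)<12: continue
    w=ray("side",c[:,0],.022)[:,:2]*1000
    print("slot x",w[:,0].min().round(1),w[:,0].max().round(1),"y",w[:,1].min().round(1),w[:,1].max().round(1),"mid",(w.min(0)+w.max(0))/2)
E
```

```text
slot x 433.4 596.3 y -92.0 -29.4 mid [514.8164246  -60.68375752]
slot x 423.6 582.2 y -196.1 -124.3 mid [ 502.90132882 -160.1772418 ]
slot x 468.7 540.5 y -291.8 -221.8 mid [ 504.60216282 -256.82483426]
slot x 426.4 518.1 y -386.4 -326.0 mid [ 472.24619276 -356.21132362]
```

View pics/crop_side.png

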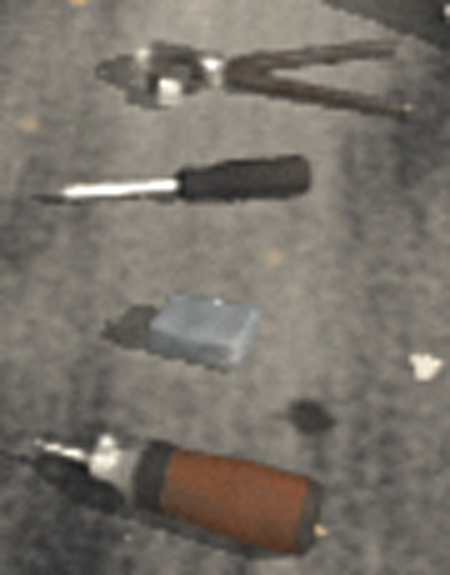

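```bash
cat > m.py <<'E'
from h import *
K={"awl butt":((77,306),(315,515),.0195),"awl ferr":((107,180),(148,475),.0195),"awl white":((115,135),(105,455),.0195),
"drv butt":((487,297),(310,175),.0125),"drv front":((460,170),(180,187),.0125),"drv tip":((437,62),(65,193),.0125),
"pin":((640,192),(213,69),.012),"nub":((596,150),(168,92),.012),"legL":((607,397),(408,110),.006),"legR":((710,388),(395,46),.006),"jaw":((630,110),(105,72),.012),
"st a":((265,158),(175,295),.023),"st b":((313,178),(262,308),.023) ,"st c":((281,206),(208,325),.023)}
for k,(a,b,z) in K.items():
    A=ray("top",[170+a[0]/5-.4,190+a[1]/5-.4],z)[0];B=ray("side",[295+b[0]/5-.4,212+b[1]/5-.4],z)[0]
    print(k,np.round(A[:2]*1000,1),np.round(B[:2]*1000,1))
p=np.load("top0.npz")["p"].astype(int);q=np.load("side0.npz")["p"].astype(int)
for n,i,(x0,x1,y0,y1) in(("top",p,(170,215,195,260)),("side",q,(315,370,290,330))):
    m=(i[...,0]-i[...,2]>35).astype(np.uint8);M=np.zeros_like(m);M[y0:y1,x0:x1]=m[y0:y1,x0:x1]
    v,u=np.nonzero(M);w=ray(n,np.c_[u,v],.0195 if n=="top" else .028)[:,:2].astype(np.float32)*1000
    print("haft",n,len(u),w.mean(0),cv2.minAreaRect(w))
for n,i,(x0,x1,y0,y1) in(("top",p,(217,235,218,245)),("side",q,(320,350,265,290))):
    m=(i[...,2]-i[...,0]>8)&(i[...,2]>100);M=np.zeros_like(m);M[y0:y1,x0:x1]=m[y0:y1,x0:x1]
    v,u=np.nonzero(M);w=ray(n,np.c_[u,v],.0235)[:,:2].astype(np.float32)*1000
    print("stone",n,len(u),w.mean(0),cv2.minAreaRect(w))
E
python3 m.py
```

```text
awl butt [433.5 428.7] [433.7 430.1]
awl ferr [510.8 413.2] [518.3 416. ]
awl white [538.5 409.3] [541.4 406.3]
drv butt [442.1 178.9] [443.6 182.5]
drv front [519.9 197.3] [520.8 201.9]
drv tip [586.7 213.2] [588.6 215. ]
pin [507.7  86.1] [509.1  91.3]
nub [533.3 113.7] [536.  116.9]
legL [381.9 104.5] [383.3 109.4]
legR [388.2  41.3] [391.2  47. ]
jaw [558.4  93.1] [578.2 102.4]
st a [525.3 315.9] [515.4 297.4]
st b [513.4 286.1] [466.9 301.3]
st c [496.  305.2] [495.5 316.9]
haft top 248 [471.02316 424.36215] ((471.4291687011719, 424.56964111328125), (35.629486083984375, 68.59918975830078), 80.7272720336914)
haft side 401 [472.1241  430.24802] ((468.7904357910156, 431.248291015625), (45.62757110595703, 80.65526580810547), 80.1613998413086)
stone top 45 [503.17657 310.31818] ((496.8433532714844, 309.0749206542969), (52.211910247802734, 21.43984603881836), 1.7262128591537476)
stone side 0 [nan nan] ((0.0, 0.0), (0.0, 0.0), 0.0)m.py:17: RuntimeWarning: Mean of empty slice.
  print("stone",n,len(u),w.mean(0),cv2.minAreaRect(w))
  ret = um.true_divide(
```

Call:
send_rows:
  plan:
    - [[479,-457,93],17.5]
    - [[479,-457,93],17.5]
    - [[479,-457,93],17.5]
    - [[479,-457,93],17.5]
    - [[479,-457,93],17.5]
    - [[479,-457,93],17.5]
    - [[479,-457,93],17.5]
    - [[479,-457,93],17.5]
  grip: 60

```text
clock: 0.77
position: [0.358, -0.2204, 0.1672]
tool_rot: [0.999, 0.053, -0.0, -0.0]
ft_force: [0.7, -0.4, -0.1]
gripper_width: 0.658
grasp_force: 0.0
```

```bash
cat > go.py <<'E'
# usage: go.py X Y Z(mm, TCP) heading(deg of tool x): prints state and shift/turn in tool axes
import sys
from h import *
from scipy.spatial.transform import Rotation as Ro
s=get_state(); R=Ro.from_quat(s["tool_rot"]).as_matrix(); P=s["position"]*1000
h=np.degrees(np.arctan2(R[1,0],R[0,0]))
print("t%.2f"%s["clock"],"pos",P.round(1),"head %.2f"%h,"tilt %.2f"%np.degrees(np.arccos(-R[2,2])),"F",s["ft_force"].round(1),"w %.1f gf %.1f j6 %.2f"%(s["gripper_width"]*91.2,s["grasp_force"],s["joint_positions"][5]))
a=[float(x) for x in sys.argv[1:]]
for i in range(0,len(a),4):
    T=np.array(a[i:i+3]); dh=(a[i+3]-h+90)%180-90
    print("shift",(R.T@(T-P)).round(1),"turn %.1f"%-dh,"dist %.0f"%np.linalg.norm(T-P))
E
python3 go.py 486 85 120 6.1
```

```text
t0.77 pos [ 358.  -220.4  167.2] head 6.11 tilt 0.00 F [ 0.7 -0.4 -0.1] w 60.0 gf 0.0 j6 0.88
shift [ 159.8 -290.    47.3] turn 0.0 dist 334
```

Call:
send_rows:
  plan:
    - [[160,-290,47],0]
    - [[160,-290,47],0]
    - [[160,-290,47],0]
    - [[160,-290,47],0]
    - [[160,-290,47],0]
    - [[160,-290,47],0]
    - [[160,-290,47],0]
    - [[160,-290,47],0]

```text
clock: 1.43
position: [0.4856, 0.0842, 0.1203]
tool_rot: [0.999, 0.054, -0.0, 0.0]
ft_force: [0.2, -0.7, 0.1]
gripper_width: 0.66
grasp_force: 0.0
```

Call:
send_rows:
  plan:
    - [[0,0,25],0]
    - [[0,0,50],0]
    - [[0,0,60],0]
    - [[0,0,60],0]
    - [[0,0,60],0]

```text
clock: 1.85
position: [0.4851, 0.082, 0.0603]
tool_rot: [0.999, 0.054, -0.001, 0.0]
ft_force: [0.1, -0.1, -0.7]
gripper_width: 0.652
grasp_force: 0.0
```

```bash
python3 go.py 486 85 3 6.1; python3 - <<'E'
from h import *
a=snapshot("top")[0][185:280,255:330,::-1]; b=snapshot("side")[0][190:280,290:390,::-1]
a=cv2.resize(a,None,fx=5,fy=5,interpolation=2);b=cv2.resize(b,None,fx=4,fy=4,interpolation=2)
h=max(a.shape[0],b.shape[0]);c=np.zeros((h,a.shape[1]+b.shape[1],3),np.uint8);c[:a.shape[0],:a.shape[1]]=a;c[:b.shape[0],a.shape[1]:]=b
cv2.imwrite("pics/p1.png",c)
E
```

```text
t1.85 pos [485.1  82.   60.3] head 6.16 tilt 0.09 F [ 0.1 -0.1 -0.7] w 59.5 gf 0.0 j6 1.61
shift [ 1.3 -2.9 57.3] turn 0.1 dist 57
```

View pics/p1.png

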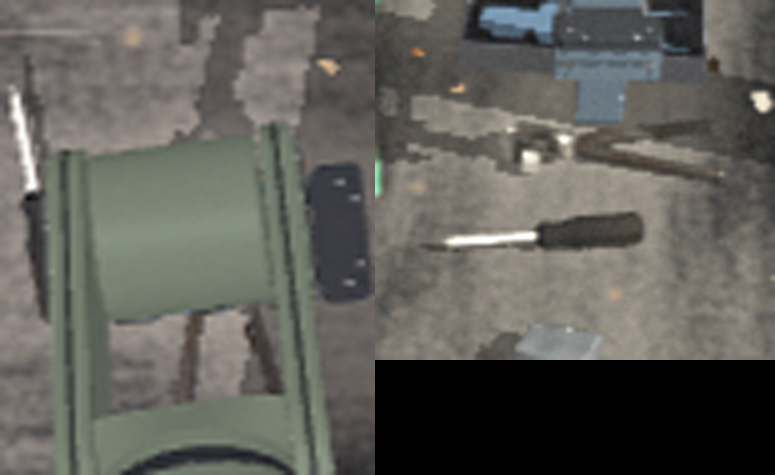

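Call:
send_rows:
  plan:
    - [[1,-2,25],0]
    - [[1,-2,45],0]
    - [[1,-2,54],0]
    - [[1,-2,57],0]
    - [[1,-2,57],0]

```text
clock: 2.37
position: [0.4865, 0.0839, 0.004]
tool_rot: [0.999, 0.053, 0.0, 0.0]
ft_force: [0.4, 0.4, 0.2]
gripper_width: 0.66
grasp_force: 0.0
```

Call:
send_rows:
  plan:
    - [[0,0,0],0]
    - [[0,0,0],0]
    - [[0,0,0],0]
    - [[0,0,0],0]
    - [[0,0,0],0]
    - [[0,0,0],0]
    - [[0,0,0],0]
    - [[0,0,0],0]
  grip: 10

```text
clock: 3.03
position: [0.4867, 0.0841, 0.0043]
tool_rot: [0.999, 0.054, 0.001, 0.0]
ft_force: [-0.3, -0.9, 6.7]
gripper_width: 0.363
grasp_force: 29.3
```

```bash
python3 go.py 516 -69 100 0.3
```

```text
t3.03 pos [486.7  84.1   4.3] head 6.16 tilt 0.06 F [-0.3 -0.9  6.7] w 33.1 gf 29.3 j6 1.61
shift [ 12.8 155.3 -95.6] turn 5.9 dist 183
```

Call:
send_rows:
  plan:
    - [[0,0,-10],0]
    - [[0,0,-25],0]
    - [[0,0,-45],0]
    - [[0,0,-70],0]
    - [[0,0,-96],0]
    - [[0,0,-96],0]
    - [[0,0,-96],0]

```text
clock: 3.62
position: [0.4867, 0.0843, 0.1007]
tool_rot: [0.999, 0.054, 0.001, -0.0]
ft_force: [-1.0, -1.0, -4.0]
gripper_width: 0.362
grasp_force: 29.3
```

Call:
send_rows:
  plan:
    - [[5,35,0],3]
    - [[9,75,0],5.9]
    - [[11,115,0],5.9]
    - [[13,150,0],5.9]
    - [[13,155,0],5.9]
    - [[13,155,0],5.9]
    - [[13,155,0],5.9]
    - [[13,155,0],5.9]

```text
clock: 4.28
position: [0.5147, -0.0674, 0.0987]
tool_rot: [1.0, 0.003, -0.001, -0.0]
ft_force: [0.8, -0.3, -2.8]
gripper_width: 0.36
grasp_force: 29.4
```

```bash
python3 go.py 516 -69 100 0.3; cat > look.py <<'E'
import sys
from h import *
x0,x1,y0,y1=map(int,sys.argv[3:7]); n=sys.argv[1]
p=snapshot(n)[0]; np.save("last_%s.npy"%n,p)
k=min(800//(x1-x0),600//(y1-y0)); cv2.imwrite("pics/%s.png"%sys.argv[2],cv2.resize(p[y0:y1,x0:x1,::-1],None,fx=k,fy=k,interpolation=2)); print("scale",k)
E
python3 look.py side p2 290 400 130 230
```

```text
t4.28 pos [514.7 -67.4  98.7] head 0.29 tilt 0.16 F [ 0.8 -0.3 -2.8] w 32.8 gf 29.4 j6 1.41
shift [ 1.3  1.6 -1.3] turn -0.0 dist 2
scale 6
```

View pics/p2.png

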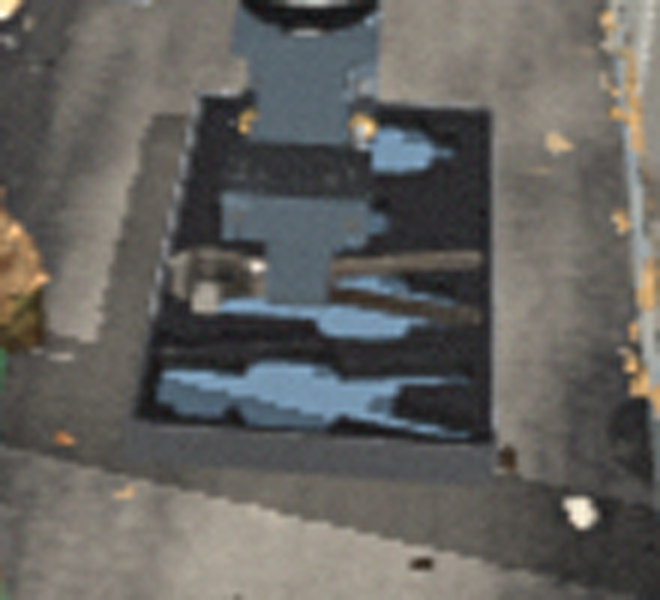

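```bash
python3 - <<'E'
from h import *
for n,u,v,z in[("legR",482,258,.1),("legL",482,318,.1),("pin",258,266,.107),("jaw",172,272,.107),("nub",205,297,.107),("finger tip near",300,303,.099)]:
    print(n,np.round(ray("side",[290+u/6-.4,130+v/6-.4],z)*1000,1))
E
```

```text
legR [[ 411.8 -100.3  100. ]]
legL [[411.6 -38.  100. ]]
pin [[539.7 -65.4 107. ]]
jaw [[587.8 -53.3 107. ]]
nub [[566.5 -30.1 107. ]]
finger tip near [[513.7 -42.4  99. ]]
```

Call:
send_rows:
  plan:
    - [[2.7,1.3,0],1]
    - [[2.7,1.3,20],1]
    - [[2.7,1.3,45],1]
    - [[2.7,1.3,58],1]
    - [[2.7,1.3,66],1]
    - [[2.7,1.3,68],1]
    - [[2.7,1.3,68],1]

```text
clock: 4.92
position: [0.5187, -0.0694, 0.0317]
tool_rot: [1.0, -0.006, -0.0, 0.0]
ft_force: [0.1, 1.0, -2.8]
gripper_width: 0.363
grasp_force: 29.4
```

Call:
send_rows:
  plan:
    - [[0,0,5],0]
    - [[0,0,10],0]
    - [[0,0,14],0]
    - [[0,0,17],0]
    - [[0,0,17.5],0]
    - [[0,0,17.5],0]

```text
clock: 5.42
position: [0.5188, -0.0701, 0.0153]
tool_rot: [1.0, -0.006, 0.0, 0.0]
ft_force: [-1.7, 0.4, 5.4]
gripper_width: 0.361
grasp_force: 29.1
```

```bash
python3 go.py 517.4 -69 12.5 0; python3 look.py side p3 290 400 130 230
```

```text
t5.42 pos [518.8 -70.1  15.3] head -0.74 tilt 0.05 F [-1.7  0.4  5.4] w 32.9 gf 29.1 j6 1.43
shift [-1.5 -1.   2.8] turn -0.7 dist 3
scale 6
```

View pics/p3.png

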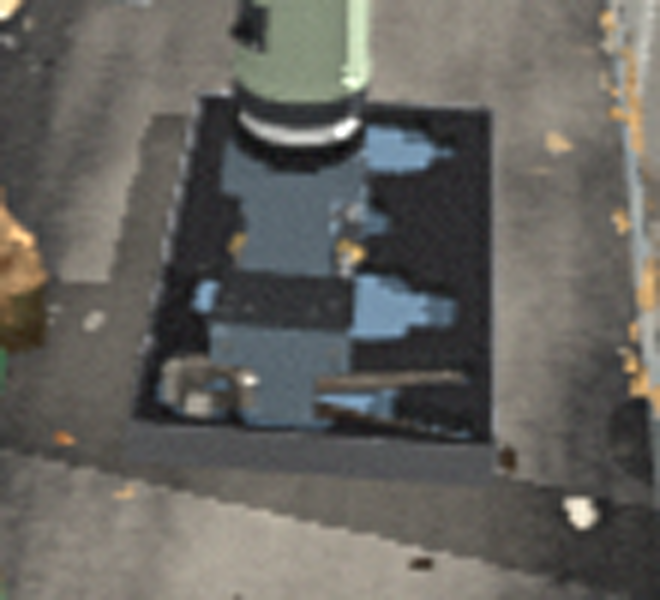

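Call:
send_rows:
  plan:
    - [[0,0,0],0]
    - [[0,0,0],0]
    - [[0,0,0],0]
    - [[0,0,0],0]
  grip: 46

```text
clock: 5.8
position: [0.5187, -0.0699, 0.0143]
tool_rot: [1.0, -0.007, 0.0, 0.0]
ft_force: [-0.5, 0.1, 0.4]
gripper_width: 0.507
grasp_force: 0.0
```

Call:
send_rows:
  plan:
    - [[0,0,-10],0]
    - [[0,0,-30],0]
    - [[0,0,-60],0]
    - [[0,0,-90],0]
    - [[0,0,-90],0]

```text
clock: 6.22
position: [0.5226, -0.0705, 0.1104]
tool_rot: [1.0, -0.007, 0.006, 0.001]
ft_force: [1.0, -0.6, 0.6]
gripper_width: 0.508
grasp_force: 0.0
```

```bash
python3 go.py 484 419.5 120 -10.5
```

```text
t6.22 pos [522.6 -70.5 110.4] head -0.75 tilt 0.70 F [ 1.  -0.6  0.6] w 46.3 gf 0.0 j6 1.43
shift [ -44.9 -489.5  -11. ] turn 9.7 dist 492
```

Call:
send_rows:
  plan:
    - [[-45,-489,-11],9.7]
    - [[-45,-489,-11],9.7]
    - [[-45,-489,-11],9.7]
    - [[-45,-489,-11],9.7]
    - [[-45,-489,-11],9.7]
    - [[-45,-489,-11],9.7]
    - [[-45,-489,-11],9.7]
    - [[-45,-489,-11],9.7]
  grip: 62

```text
clock: 6.88
position: [0.4921, 0.2602, 0.1119]
tool_rot: [0.996, -0.091, 0.0, 0.0]
ft_force: [1.3, -0.8, 0.5]
gripper_width: 0.681
grasp_force: 0.0
```

```bash
python3 go.py 484 419.5 120 -10.5 484 419.5 60 -10.5; python3 look.py top p4 325 400 190 275
python3 - <<'E'
from h import *
p=snapshot("side")[0]; np.save("last_side.npy",p)
a=cv2.imread("pics/p4.png")
b=cv2.resize(p[180:215,305:380,::-1],None,fx=7,fy=7,interpolation=2)
a=a[:,:]; a=cv2.resize(a,None,fx=5/7,fy=5/7); c=np.zeros((a.shape[0],a.shape[1]+b.shape[1],3),np.uint8);c[:,:a.shape[1]]=a;c[:b.shape[0],a.shape[1]:]=b[:a.shape[0]]
print(a.shape,b.shape);c=c[:600,:800] ;cv2.imwrite("pics/p4b.png",c)
E
```

```text
t6.88 pos [492.1 260.2 111.9] head -10.44 tilt 0.01 F [ 1.3 -0.8  0.5] w 62.1 gf 0.0 j6 2.22
shift [ -36.8 -155.2   -8.1] turn 0.1 dist 160
shift [ -36.8 -155.2   51.9] turn 0.1 dist 168
scale 7
(425, 375, 3) (245, 525, 3)
```

View pics/p4b.png

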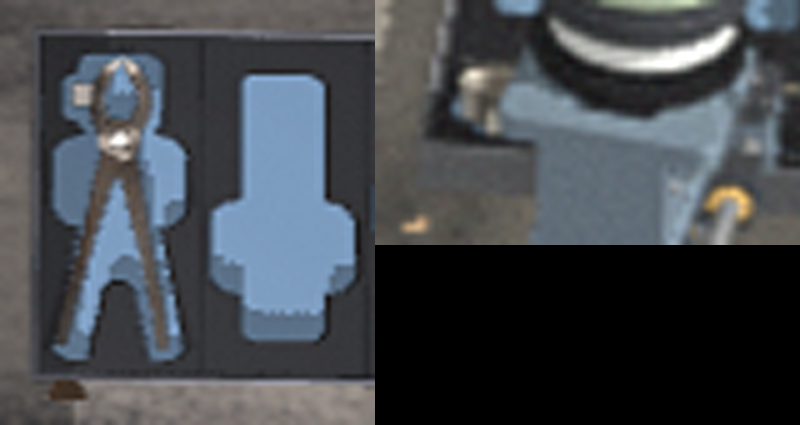

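```bash
cat > dep.py <<'E'
from h import *
f,cx,cy,R,t=cal("top")
D=np.median([snapshot("top")[1] for _ in range(6)],0)
vv,uu=np.mgrid[0:400,0:640]; X=np.stack([(uu-cx)/f*D,(vv-cy)/f*D,D],-1)-t; Z=(X@R)[...,2]*1000
np.save("Z.npy",Z)
np.set_printoptions(linewidth=250)
print("rows 198-264, cols 333-366"); print(Z[198:266:2,334:366].round().astype(int))
E
python3 dep.py
```

```text
rows 198-264, cols 333-366
[[25 26 24 ... 24 28 24]
 [24 25 26 ... 24 26 25]
 [27 24 27 ... 25 23 26]
 ...
 [26 23 21 ... 25 25 17]
 [27 22 24 ... 26 25 18]
 [23 26 24 ... 24 26 12]]
```

```bash
python3 - <<'E'
import numpy as np
Z=np.load("Z.npy")
for v in range(199,264,2): print(v," ".join("%2d"%z for z in Z[v,334:364]))
E
```

```text
199 25 24 24 25 25 25 25 27 25 25 21 26 26 27 24 24 25 24 25 22 23 25 26 23 25 22 25 25 25 25
201 22 23 23 24 23 23 23 21  9 11 11 13 13 13  9 11  7 11 12  9 10  9 12 25 23 26 27 23 25 25
203 25 23 26 24 26 24 24  8 10  9 10 10 31 30 32 11 31 31 31 10  9 11 12 10 21 25 25 24 26 21
205 22 26 25 23 11 11 12  9 11 12 25 31 30 31  9 12  9 31 31 31 10 10 10 10 21 26 26 24 21 25
207 25 24 25 22 11 10 28 26 27 27 32 28 30  8  8  9 12 10 25 25 32 11 10 10 26 23 26 24 23 23
209 25 24 26 22 13  9 26 29 27 30 28 29  7 10 11 11 10 11  9 28 25 26 11  7 24 25 25 23 24 22
211 23 24 26 19  9  7 10  9 14 26 25 25 14 11 10  9 10 11 25 24 24 29  9  8 23 22 24 25 27 22
213 24 24 24 25 10 12  9 10 12 23 23 22 21 11 11 12 11 25 25 25 23 10 11  9 27 25 24 26 27 25
215 26 22 27 25 24 24 26 23  7 12 19 20 26 25 24 26 30 24 26 26 12  8 11 23 26 25 24 24 22 24
217 22 21 22 25 24 11 10 10 11 12  9 26 28 24 27 28 28 24 26 10 10 11 11  9 13 20 25 24 25 26
219 23 24  9 11 10  9 10 10 11 13 11 26 25 24 25 27 24 24 25 10 10 12 13 11 11 13 11  8 22 26
221 25 22 12 13 16  9  9 11  8  9  9 23 28 24 24 25 29 20 20  8 11
[... 1301 characters left out ...]
 24 25 15  9  9 22 23 22  9 12 22 25 25 23
251 25 27 27 23 23 20  9 10  9 11 10 24 25 24 25 26 25 24 23 11  9 22 21 21 12 10 20 27 27 26
253 23 25 23 21 20 21 11 12  8  9 15 26 24 26 26 25 23 22 25  9  8  9 21 20 13 12 10 25 26 23
255 24 25 22 20 21 18 12  9 11  8 20 24 22 20 23 25 27 26 26 25  9  9 20 21 22 10  9 26 25 26
257 25 22 10 22 22 11  6  9  9 10 25 25 24 24 25 21 24 26 22 26 11 10 20 21 21 11 10 13 23 25
259 23 26 10  8 10 10  7 12 10 19 24 25 23 24 23 24 22 25 25 23 19 10 11 19 20 11 14  7 26 26
261 23 23 23 19  8 11 12 12  8 23 24 25 22 24 26 26 25 25 23 24 25  9 11 11 10  9 11 25 26 22
263 25 23 26 25 24 21 25 28 25 22 25 25 25 26 25 24 25 26 24 22 22 25 24 23 23 23 26 24 22 23
```

Call:
send_rows:
  plan:
    - [[-36.8,-155,0],0]
    - [[-36.8,-155,0],0]
    - [[-36.8,-155,0],0]
    - [[-36.8,-155,10],0]
    - [[-36.8,-155,40],0]
    - [[-36.8,-155,52],0]
    - [[-36.8,-155,52],0]
    - [[-36.8,-155,52],0]

```text
clock: 7.95
position: [0.4847, 0.4152, 0.059]
tool_rot: [0.996, -0.092, -0.001, 0.001]
ft_force: [0.7, 0.4, 0.4]
gripper_width: 0.683
grasp_force: 0.0
```

```bash
python3 go.py 484 420 4 -10.5; python3 look.py side p5 285 385 260 335
```

```text
t7.95 pos [484.7 415.2  59. ] head -10.56 tilt 0.17 F [0.7 0.4 0.4] w 62.3 gf 0.0 j6 2.45
shift [-1.4 -4.7 55. ] turn -0.1 dist 55
scale 8
```

View pics/p5.png

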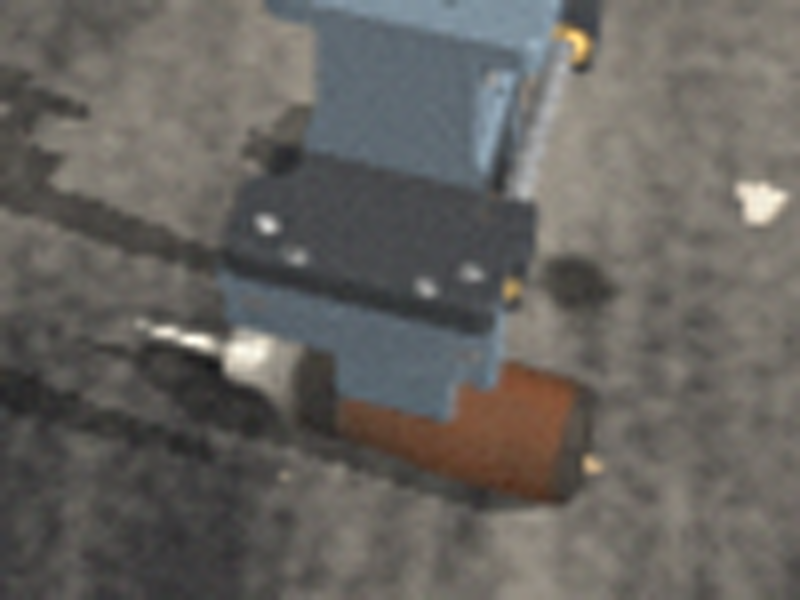

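Call:
send_rows:
  plan:
    - [[-1.4,-5,10],0]
    - [[-1.4,-5,30],0]
    - [[-1.4,-5,48],0]
    - [[-1.4,-5,54],0]
    - [[-1.4,-5,55],0]
    - [[-1.4,-5,55],0]

```text
clock: 8.5
position: [0.4846, 0.4225, 0.0051]
tool_rot: [0.996, -0.091, 0.0, -0.0]
ft_force: [-0.0, -0.4, -0.1]
gripper_width: 0.679
grasp_force: 0.0
```

Call:
send_rows:
  plan:
    - [[0,0,0],0]
    - [[0,0,0],0]
    - [[0,0,0],0]
    - [[0,0,0],0]
    - [[0,0,0],0]
    - [[0,0,0],0]
    - [[0,0,0],0]
  grip: 20

```text
clock: 9.08
position: [0.4845, 0.4225, 0.0054]
tool_rot: [0.996, -0.091, 0.0, -0.0]
ft_force: [-1.0, -1.3, 5.4]
gripper_width: 0.433
grasp_force: 29.5
```

```bash
python3 go.py 476 -170 110 0.3
```

```text
t9.08 pos [484.5 422.5   5.4] head -10.44 tilt 0.05 F [-1.  -1.3  5.4] w 39.5 gf 29.5 j6 2.45
shift [  99.1  584.2 -104.7] turn -10.7 dist 602
```

Call:
send_rows:
  plan:
    - [[0,0,-10],0]
    - [[0,0,-30],0]
    - [[0,0,-60],0]
    - [[0,0,-90],0]
    - [[0,0,-105],0]

```text
clock: 9.5
position: [0.4854, 0.4238, 0.1135]
tool_rot: [0.996, -0.091, 0.002, -0.002]
ft_force: [0.3, 0.5, -0.4]
gripper_width: 0.432
grasp_force: 29.5
```

Call:
send_rows:
  plan:
    - [[5,30,0],-4]
    - [[99,584,0],-10.7]
    - [[99,584,0],-10.7]
    - [[99,584,0],-10.7]
    - [[99,584,0],-10.7]
    - [[99,584,0],-10.7]
    - [[99,584,0],-10.7]
    - [[99,584,0],-10.7]

```text
clock: 10.17
position: [0.479, 0.0988, 0.11]
tool_rot: [1.0, 0.002, 0.0, -0.0]
ft_force: [0.4, -0.4, -0.3]
gripper_width: 0.426
grasp_force: 29.9
```

```bash
python3 go.py 476 -170 100 0.3
```

```text
t10.17 pos [479.   98.8 110. ] head 0.28 tilt 0.03 F [ 0.4 -0.4 -0.3] w 38.9 gf 29.9 j6 1.75
shift [ -4.3 268.8   9.9] turn -0.0 dist 269
```

Call:
send_rows:
  plan:
    - [[-4.3,269,10],0]
    - [[-4.3,269,10],0]
    - [[-4.3,269,10],0]
    - [[-4.3,269,10],0]
    - [[-4.3,269,10],0]
    - [[-4.3,269,10],0]
    - [[-4.3,269,10],0]
    - [[-4.3,269,10],0]

```text
clock: 10.83
position: [0.4766, -0.1725, 0.0998]
tool_rot: [1.0, -0.0, 0.001, 0.001]
ft_force: [-0.1, 0.7, -1.6]
gripper_width: 0.427
grasp_force: 29.9
```

Call:
send_rows:
  plan:
    - [[0,0,0],0]
    - [[0,0,0],0]

```text
clock: 11.0
position: [0.4761, -0.1679, 0.0997]
tool_rot: [1.0, 0.002, -0.0, -0.0]
ft_force: [0.4, 0.6, -1.2]
gripper_width: 0.425
grasp_force: 29.9
```

```bash
python3 go.py 476 -170 100 0.3; python3 look.py side p6 300 390 125 215
```

```text
t11.00 pos [ 476.1 -167.9   99.7] head 0.25 tilt 0.04 F [ 0.4  0.6 -1.2] w 38.8 gf 29.9 j6 1.20
shift [-0.1  2.1 -0.3] turn -0.1 dist 2
scale 6
```

View pics/p6.png

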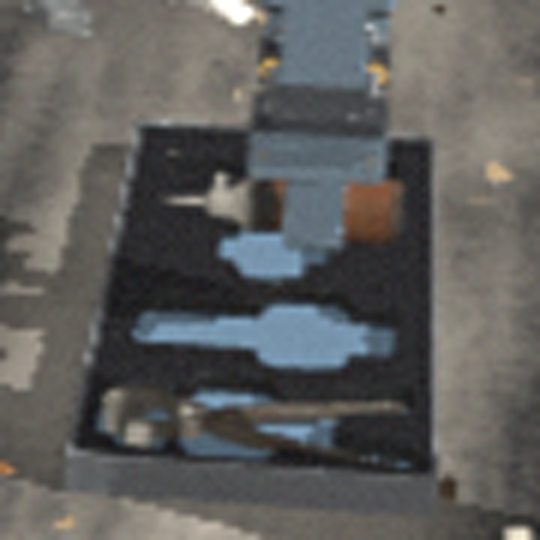

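```bash
python3 - <<'E'
from h import *
for n,u,v,z in[("butt",403,209,.114),("tip",165,200,.114),("ferr",250,211,.114),("fing l",283,240,.1),("fing r",342,245,.1)]:
    print(n,np.round(ray("side",[300+u/6-.4,125+v/6-.4],z)*1000,1))
E
```

```text
butt [[ 424.6 -165.   114. ]]
tip [[ 567.7 -158.4  114. ]]
ferr [[ 515.8 -151.7  114. ]]
fing l [[ 494.9 -143.8  100. ]]
fing r [[ 459.5 -142.3  100. ]]
```

Call:
send_rows:
  plan:
    - [[1,1.7,10],0]
    - [[1,1.7,35],0]
    - [[1,1.7,60],0]
    - [[1,1.7,72],0]
    - [[1,1.7,79],0]
    - [[1,1.7,83],0]
    - [[1,1.7,85],0]
    - [[1,1.7,85],0]

```text
clock: 11.72
position: [0.4765, -0.169, 0.0163]
tool_rot: [1.0, 0.002, -0.001, -0.001]
ft_force: [-5.5, 4.1, 12.7]
gripper_width: 0.422
grasp_force: 30.0
```

```bash
python3 go.py 477 -170 14 0.3
```

```text
t11.72 pos [ 476.5 -169.    16.3] head 0.28 tilt 0.12 F [-5.5  4.1 12.7] w 38.5 gf 30.0 j6 1.20
shift [0.5 1.  2.3] turn -0.0 dist 3
```

Call:
send_rows:
  plan:
    - [[0,0,0],0]
    - [[0,0,0],0]
    - [[0,0,0],0]
    - [[0,0,0],0]
  grip: 52

```text
clock: 12.05
position: [0.4778, -0.1703, 0.0148]
tool_rot: [1.0, 0.002, 0.0, 0.0]
ft_force: [-0.4, 0.9, -0.8]
gripper_width: 0.572
grasp_force: 0.0
```

Call:
send_rows:
  plan:
    - [[0,0,-10],0]
    - [[0,0,-30],0]
    - [[0,0,-60],0]
    - [[0,0,-95],0]
    - [[0,0,-95],0]

```text
clock: 12.47
position: [0.4817, -0.1719, 0.1163]
tool_rot: [1.0, 0.002, 0.006, 0.002]
ft_force: [0.6, 0.1, 1.0]
gripper_width: 0.569
grasp_force: 0.0
```

```bash
python3 go.py 482.5 190 115 13.3
```

```text
t12.47 pos [ 481.7 -171.9  116.3] head 0.25 tilt 0.76 F [0.6 0.1 1. ] w 51.9 gf 0.0 j6 1.20
shift [   2.4 -361.9   -0.4] turn -13.1 dist 362
```

Call:
send_rows:
  plan:
    - [[0,-362,0],-13.1]
    - [[0,-362,0],-13.1]
    - [[0,-362,0],-13.1]
    - [[0,-362,0],-13.1]
    - [[0,-362,0],-13.1]
    - [[0,-362,0],-13.1]
    - [[0,-362,0],-13.1]
    - [[0,-362,0],-13.1]
  grip: 50

```text
clock: 13.13
position: [0.4756, 0.1651, 0.1101]
tool_rot: [0.993, 0.116, 0.0, 0.0]
ft_force: [0.8, -0.6, -0.9]
gripper_width: 0.547
grasp_force: 0.0
```

```bash
python3 go.py 482.5 190 60 13.3; sed -i '/^print/d' dep.py; python3 dep.py; python3 - <<'E'
import numpy as np
Z=np.load("Z.npy")
for v in range(203,264,3): print(v," ".join("%2d"%z for z in Z[v,364:400]))
E
```

```text
t13.13 pos [475.6 165.1 110.1] head 13.35 tilt 0.05 F [ 0.8 -0.6 -0.9] w 49.9 gf 0.0 j6 1.65
shift [ 12.4 -22.7  50.1] turn 0.1 dist 56
203 23 24 24 23 26 24 24 27 24 25 24 24 24 27 27 24 25 23 25 25 23 23 26 25 22 25 26 21 25 24 24 23 24 26 21 23
206 25 24 22 27 25 25 25 25 25 22 14 11 11  8  9 10 12  6  7  9  9  8 11 12  7 15 23 22 25 24 28 25 25 23 24 26
209 27 25 26 23 25 26 24 25 25  9  9 12 12 11 13  9 11 29  9  9 11 12 13  9 11 10 22 23 23 25 24 26 25 28 25 25
212 24 24 23 22 23 26 24 22 22 12 12 12 11 15 12 11  9 34 12 12 11 10  9  9 11 12 24 25 26 24 23 24 26 22 23 22
215 25 24 27 24 23 26 22 23 24 10 11 11 12  8  9  7  8 33 13  9 14  9 10 10  9 11 24 24 27 24 24 25 25 27 24 27
218 23 24 24 25 26 25 24 27 24 12 11  9 11 11 11 11 35 33 34  9 11 10 13 12 10  9 21 27 24 24 21 25 23 26 27 24
221 20 23 23 22 22 23 26 24 24 13 11 10  7 10  9 37 37 46 48 37 10 11  9 11 12 12 24 27 23 23 23 23 25 22 24 26
224 25 25 25 22 27 22 24 25 24 10  9 11 10  9 35 42 43 42 41 40 37 11 10 10 11 12 24 20 26 27 25 23 24 22 23 24
227 25 27 26 29 25 22 22 24 26 12 10 29 37 44 46 45 47 46 47 48 45 4
[... 687 characters left out ...]
9  8 14  8  9  8 25 25 21 25
248 26 11 23 25 24 25 24 11 10 13 11 38 41 44 46 50 50 52 48 48 47 43 44 38 10 10  9 13  8 21 28 24 25 26 21 27
251 24 15 23 25 25 23 24 25 22 11  9 36 42 44 46 49 52 52 48 49 48 44 46 36 12  9 26 24 24 26 24 25 21 21 21 24
254 23 15 26 24 20 25 24 27 26 11 10 35 39 44 47 49 48 45 51 48 47 46 44 35 11 14 26 25 26 26 26 21 26 27 21 22
257 24 14 27 25 25 29 26 23 23 24 25 10 13 11 13 10 12  9 10  7 11 11 10 10 10 22 24 26 23 26 27 23 23 25 21 24
260 23 16 23 23 24 24 27 26 22 26 25 23 24 24 23 22 23 22 24 26 24 25 24 24 24 23 25 23 25 28 28 26 25 28 21 25
263 25 14 25 21 24 25 25 26 24 26 25 24 22 25 26 23 27 24 21 26 25 25 25 24 22 26 24 24 25 25 23 25 22 24 21 23
```

Call:
send_rows:
  plan:
    - [[12.4,-22.7,10],0]
    - [[12.4,-23,35],0]
    - [[12.4,-23,50],0]
    - [[12.4,-23,50],0]
    - [[12.4,-23,50],0]

```text
clock: 13.85
position: [0.4824, 0.1867, 0.0593]
tool_rot: [0.993, 0.115, -0.001, 0.0]
ft_force: [0.2, -0.3, 0.2]
gripper_width: 0.548
grasp_force: 0.0
```

```bash
python3 go.py 482.5 190 4 13.3; python3 look.py side p7 285 385 210 285
```

```text
t13.85 pos [482.4 186.7  59.3] head 13.22 tilt 0.11 F [ 0.2 -0.3  0.2] w 50.0 gf 0.0 j6 1.69
shift [ 0.9 -3.3 55.3] turn -0.1 dist 55
scale 8
```

View pics/p7.png

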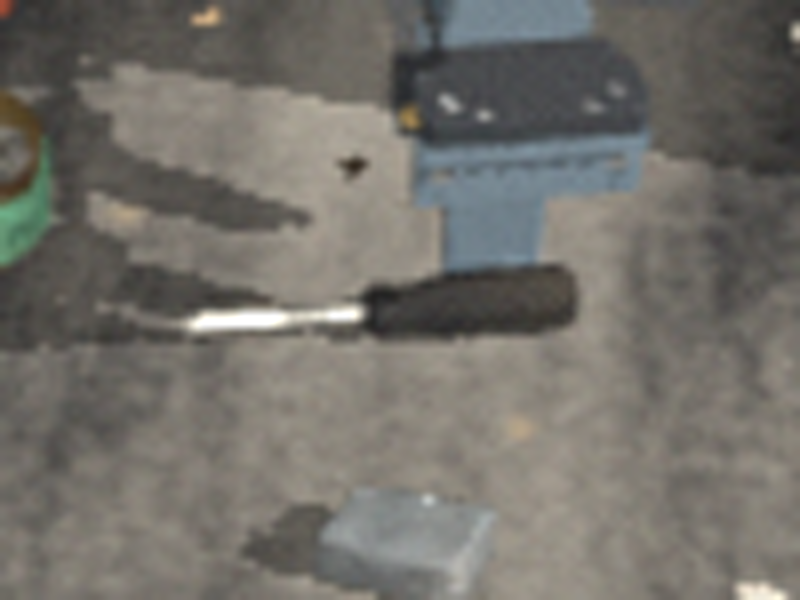

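```bash
python3 - <<'E'
from h import *
P=np.array([.4824,.1867,.0593]);a=np.radians(13.2);ty=np.array([np.sin(a),-np.cos(a),0])
for n,X in(("near inner",P-ty*.025),("near outer",P-ty*.039),("far inner",P+ty*.025),("drv grip top",[.4825,.190,.025]),("butt",[.442,.181,.0125]),("tip",[.587,.214,.0125])):
    print(n,((pix("side",X)[0]-[285,210]+.4)*8).round())
E
```

```text
near inner [490. 250.]
near outer [497. 277.]
far inner [467. 159.]
drv grip top [473. 277.]
butt [580. 294.]
tip [189. 323.]
```

Call:
send_rows:
  plan:
    - [[0.9,-3.3,10],0]
    - [[0.9,-3.3,30],0]
    - [[0.9,-3.3,48],0]
    - [[0.9,-3.3,54],0]
    - [[0.9,-3.3,55],0]
    - [[0.9,-3.3,55],0]

```text
clock: 14.4
position: [0.4832, 0.1917, 0.0049]
tool_rot: [0.993, 0.116, 0.0, -0.0]
ft_force: [0.4, -0.6, -0.1]
gripper_width: 0.551
grasp_force: 0.0
```

Call:
send_rows:
  plan:
    - [[0,0,0],0]
    - [[0,0,0],0]
    - [[0,0,0],0]
    - [[0,0,0],0]
    - [[0,0,0],0]
    - [[0,0,0],0]
    - [[0,0,0],0]
  grip: 8

```text
clock: 14.98
position: [0.4832, 0.1917, 0.0052]
tool_rot: [0.993, 0.116, 0.001, 0.0]
ft_force: [-0.2, -1.3, 5.7]
gripper_width: 0.253
grasp_force: 30.0
```

```bash
python3 go.py 467 -369 105 0.3
```

```text
t14.98 pos [483.2 191.7   5.2] head 13.36 tilt 0.06 F [-0.2 -1.3  5.7] w 23.1 gf 30.0 j6 1.69
shift [-145.2  541.8  -99.9] turn 13.1 dist 570
```

Call:
send_rows:
  plan:
    - [[0,0,-10],0]
    - [[0,0,-30],0]
    - [[0,0,-60],0]
    - [[0,0,-90],0]
    - [[0,0,-100],0]

```text
clock: 15.4
position: [0.4848, 0.1926, 0.1087]
tool_rot: [0.993, 0.116, 0.003, -0.001]
ft_force: [1.1, 1.3, -0.7]
gripper_width: 0.251
grasp_force: 30.0
```

Call:
send_rows:
  plan:
    - [[-8,30,0],4]
    - [[-145,542,0],13.1]
    - [[-145,542,0],13.1]
    - [[-145,542,0],13.1]
    - [[-145,542,0],13.1]
    - [[-145,542,0],13.1]
    - [[-145,542,0],13.1]
    - [[-145,542,0],13.1]

```text
clock: 16.07
position: [0.4727, -0.1326, 0.1043]
tool_rot: [1.0, 0.002, -0.0, -0.0]
ft_force: [0.4, 0.2, -1.2]
gripper_width: 0.25
grasp_force: 30.0
```

```bash
python3 go.py 467 -369 100 0.3
```

```text
t16.07 pos [ 472.7 -132.6  104.3] head 0.25 tilt 0.05 F [ 0.4  0.2 -1.2] w 22.8 gf 30.0 j6 1.27
shift [ -6.7 236.4   4.2] turn -0.1 dist 237
```

Call:
send_rows:
  plan:
    - [[-6.7,236,4],0]
    - [[-6.7,236,4],0]
    - [[-6.7,236,4],0]
    - [[-6.7,236,4],0]
    - [[-6.7,236,4],0]
    - [[-6.7,236,4],0]
    - [[-6.7,236,4],0]
    - [[-6.7,236,4],0]

```text
clock: 16.73
position: [0.4671, -0.3677, 0.0996]
tool_rot: [1.0, 0.001, -0.001, -0.001]
ft_force: [-0.8, 0.5, -0.7]
gripper_width: 0.254
grasp_force: 30.0
```

Call:
send_rows:
  plan:
    - [[0,0,0],0]
    - [[0,0,0],0]

```text
clock: 16.9
position: [0.4677, -0.3653, 0.1003]
tool_rot: [1.0, 0.003, -0.001, -0.001]
ft_force: [0.1, 1.4, -1.0]
gripper_width: 0.25
grasp_force: 30.0
```

```bash
python3 go.py 467 -369 100 0.3; python3 look.py side p8 300 390 105 205
```

```text
t16.90 pos [ 467.7 -365.3  100.3] head 0.32 tilt 0.09 F [ 0.1  1.4 -1. ] w 22.8 gf 30.0 j6 0.88
shift [-0.7  3.7  0.3] turn 0.0 dist 4
scale 6
```

View pics/p8.png

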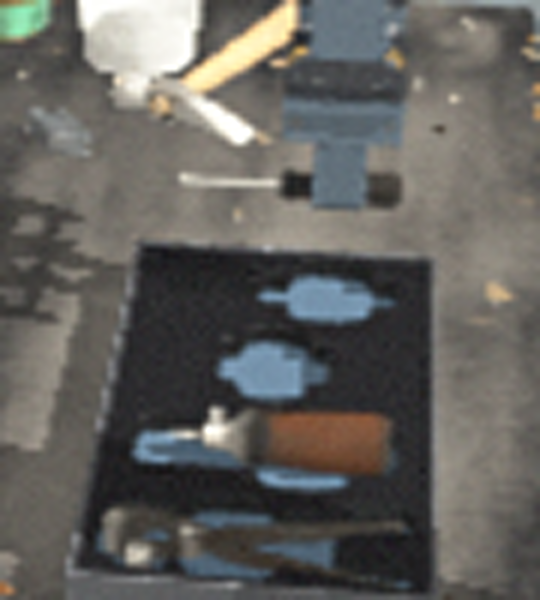

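```bash
python3 - <<'E'
from h import *
for n,u,v,z in[("butt",402,187,.1076),("tip",180,179,.1076),("front",282,185,.1076),("fing l",313,205,.1),("fing r",363,207,.1)]:
    print(n,np.round(ray("side",[300+u/6-.4,105+v/6-.4],z)*1000,1))
E
```

```text
butt [[ 426.7 -363.5  107.6]]
tip [[ 576.4 -357.   107.6]]
front [[ 507.2 -356.6  107.6]]
fing l [[ 485.4 -344.9  100. ]]
fing r [[ 452.  -346.1  100. ]]
```

Call:
send_rows:
  plan:
    - [[0.5,3.4,10],0]
    - [[0.5,3.4,35],0]
    - [[0.5,3.4,60],0]
    - [[0.5,3.4,72],0]
    - [[0.5,3.4,79],0]
    - [[0.5,3.4,83],0]
    - [[0.5,3.4,85.5],0]
    - [[0.5,3.4,85.5],0]

```text
clock: 17.62
position: [0.469, -0.3702, 0.0163]
tool_rot: [1.0, 0.002, 0.001, 0.0]
ft_force: [-0.2, -0.6, 0.2]
gripper_width: 0.254
grasp_force: 30.0
```

```bash
python3 go.py 468 -369 14 0.3
```

```text
t17.62 pos [ 469.  -370.2   16.3] head 0.29 tilt 0.08 F [-0.2 -0.6  0.2] w 23.1 gf 30.0 j6 0.88
shift [-1.  -1.2  2.3] turn -0.0 dist 3
```

No contact yet; lower 3 mm more, then release.

Call:
send_rows:
  plan:
    - [[-0.5,-0.5,1.5],0]
    - [[-0.5,-0.5,3],0]
    - [[-0.5,-0.5,3],0]
    - [[-0.5,-0.5,3],0]

```text
clock: 17.95
position: [0.4692, -0.3705, 0.0162]
tool_rot: [1.0, 0.002, 0.002, 0.001]
ft_force: [-3.5, 3.7, 18.6]
gripper_width: 0.249
grasp_force: 30.0
```

Call:
send_rows:
  plan:
    - [[0,0,0],0]
    - [[0,0,0],0]
    - [[0,0,0],0]
    - [[0,0,0],0]
  grip: 38

```text
clock: 18.28
position: [0.4682, -0.3699, 0.0122]
tool_rot: [1.0, 0.002, 0.0, 0.0]
ft_force: [0.0, 0.5, -0.2]
gripper_width: 0.417
grasp_force: 0.0
```

Call:
send_rows:
  plan:
    - [[0,0,-10],0]
    - [[0,0,-30],0]
    - [[0,0,-60],0]
    - [[0,0,-95],0]
    - [[0,0,-95],0]

```text
clock: 18.7
position: [0.4715, -0.3727, 0.1144]
tool_rot: [1.0, 0.002, 0.005, 0.004]
ft_force: [0.7, -0.3, 0.9]
gripper_width: 0.417
grasp_force: 0.0
```

```bash
python3 go.py 496 200 110 -11; cat > st.py <<'E'
# stone from first top depth image
from h import *
f,cx,cy,R,t=cal("top")
D=np.median([np.load("top0.npz")["d"]],0)
vv,uu=np.mgrid[0:400,0:640]; X=(np.stack([(uu-cx)/f*D,(vv-cy)/f*D,D],-1)-t)@R*1000
for v in range(216,246,2): print(v," ".join("%2d"%z for z in X[v,214:238,2]))
E
python3 st.py
```

```text
t18.70 pos [ 471.5 -372.7  114.4] head 0.25 tilt 0.77 F [ 0.7 -0.3  0.9] w 38.0 gf 0.0 j6 0.88
shift [ 2.700e+01 -5.726e+02 -2.000e-01] turn 11.3 dist 573
216  0  0 -11 -4  0 -2 1568  1  1 -5 -3 -1  4 -4  5  0  0  7 -7 -1 -6  2 -6  0
218 -4  6 -1 -1  0  0 -1  1  2  7 -2 -2  8  0 -5  0 -2 -1 -2  0 -1  2 -3  0
220  0  1  0 -4 -5  2 -6  2  1  0  5 -2  1  1 -5 -1  0  1 -1 -3  6 -6  0  0
222  0  1  0  2 -3  1  2  4 -1 21 24 23 15 17 13 -3  0  4 -8 -1  0 -4 -4 -2
224  0  4  2  1  0  1  5  1 15 22 21 22 18 20 18 16 15 13  0 -1  1 -4 -1 -1
226  0 -8  1  4  0  0  0 20 18 27 30 19 23 19 1568 16 19 18  9 -1 -2 -4 -4 -9
228 -9 -1 -3  5 -3  1  2 25 23 19 19 20 24 20 20 19 21 17 -3 -4  3 -3 -5  1
230  3 -1  0 -1  0  3 20 29 26 26 21 25 24 18 24 23 21  8 -1 -1  5  3  3 -2
232  4 -2  2 -8  2 -2 15 23 25 24 25 25 21 20 26 23 18  7 -4  3 -1  1 -5 -5
234  0  0 -1  7  0  7 29 1568 19 21 15 20 25 19 23 16  9 14  1 -2 -3  3  0 -1
236  0 -1 -2  3  0  1 20 19 12 16 25 21 18 24 20 25 11 -5  1  0  0 -1 -4 -4
238 -1  0 -5  4  0 -1  0  8 19 25 21 23 27 21 24 19  0 -4 -2  0 -2  1  0  0
240 -2  0 -3  0  1  5 -4  2  1  4 -4 -1  4 15 25 18 -5 -3 -1  0  1 -1 -4 -4
242 -2  1 -3 -1 -2  0 -4  1 -6  0  0  0 -6  1  0  1  3 -3  1 -3 -2  6 -6  0
244  5 -3 -2 -5 -6  1  0 -1  1  5  0 -2  1 -8 -1  1  1 -4 -10  4 -1 -1 -10 -3
```

Call:
send_rows:
  plan:
    - [[27,-490,0],11.3]
    - [[27,-490,0],11.3]
    - [[27,-490,0],11.3]
    - [[27,-490,0],11.3]
    - [[27,-490,0],11.3]
    - [[27,-490,0],11.3]
    - [[27,-490,0],11.3]
    - [[27,-490,0],11.3]
  grip: 60

```text
clock: 19.37
position: [0.4848, -0.0351, 0.1077]
tool_rot: [0.995, -0.096, 0.001, 0.0]
ft_force: [0.4, 1.1, 0.3]
gripper_width: 0.664
grasp_force: 0.0
```

```bash
python3 dep.py; python3 - <<'E'
from h import *
Z=np.load("Z.npy")
for v in range(203,264,3): print(v," ".join("%2d"%z for z in Z[v,432:464]))
M=np.zeros((400,640),np.uint8);M[216:246,214:236]=((Z>11)&(Z<60))[216:246,214:236]
c=max(cv2.findContours(M,0,1)[0],key=cv2.contourArea)
M2=cv2.drawContours(M*0,[c],-1,1,-1); v,u=np.nonzero(M2)
w=ray("top",np.c_[u,v],.02)[:,:2].astype(np.float32)*1000
print(len(u),w.mean(0),cv2.minAreaRect(w)); e,V=np.linalg.eigh(np.cov(w.T)); print(np.sqrt(e)*12**.5,np.degrees(np.arctan(V[1,1]/V[0,1])))
E
python3 go.py 496 307 110 -11
```

```text
203 25 25 26 27 26 27 27 24 25 23 22 25 27 25 25 27 24 24 26 25 25 25 23 25 25 25 26 24 24 24 24 27
206 27 25 24 27 23 24 24 27 24 21 25 22 10 11 11 11 10 21 22 24 23 25 25 20 25 27 24 23 26 25 25 28
209 21 24 25 26 24 25 25 23 25 24 23 23 10 11 24 11 12  9 19 24 24 25 26 23 25 24 23 24 24 26 25 25
212 26 24 26 23 25 25 27 22 25 25 24 23 10 10 26 26  7 12 18 23 23 20 24 27 24 23 24 24 25 24 24 23
215 25 23 24 21 23 26 29 25 25 24 24 25 12  9 23 26  9  8 22 23 25 26 28 25 25 27 23 23 23 23 24 20
218 26 25 26 25 25 24 24 24 23 24 23 23 11  7 24 25 12 11 18 23 24 25 23 26 25 24 26 25 26 24 27 24
221 24 23 24 29 24 26 22 24 22 24 23 24 14  8 28 24  8  9 19 26 25 22 21 21 28 25 27 25 24 25 24 23
224 23 23 24 24 25 22 22 24 23 25 26 23  9 10 24 27  9  7 16 23 23 27 25 23 22 26 25 22 24 24 23 26
227 24 22 25 23 25 27 26 26 25 24 24 12  8 11 27 23 12  8 15 24 25 23 25 23 23 25 24 23 24 21 23 24
230 22 27 21 23 21 23 24 22 24  9 11  9 11 26 26 29 31  7 11 10 14 23 23 24 25 24 23 28 26 27 28 24
233 23 26 22 24 24 23 25 25 25 24 11  9 26 30 30 30 32 29 13  8 12 25 24 24 24 22 25 25 25 22 25 21

[... 615 characters left out ...]
 24 22 27 23 23 22 12 21 31 35 34 34 37 32 31 25 11 20 23 27 22 25 23 27 25 24 23 24
257 26 24 26 26 23 24 24 23 20 22  8 11 11 10 12  7 10  9  9  9 16 23 24 26 26 22 24 23 26 25 22 24
260 25 22 24 24 25 24 23 25 26 24 27 23 23 24 24 26 26 25 25 23 24 26 23 26 23 25 24 22 25 28 25 24
263 29 23 21 24 26 22 23 23 25 24 23 26 26 23 25 24 24 20 24 28 27 25 24 25 24 26 22 26 25 23 24 21
181 [496.8579  306.69315] ((497.1054992675781, 306.96343994140625), (33.20226287841797, 55.433021545410156), 80.33733367919922)
[31.5526279  53.03507516] -0.4472860519950219
t19.67 pos [485.1 -37.8 107.4] head -11.08 tilt 0.05 F [ 0.3 -0.5 -0.3] w 59.6 gf 0.0 j6 1.66
shift [ -55.6 -340.5   -2.8] turn -0.1 dist 345
```

Call:
send_rows:
  plan:
    - [[-54.6,-340.5,0],-0.5]
    - [[-54.6,-340.5,0],-0.5]
    - [[-54.6,-340.5,0],-0.5]
    - [[-54.6,-340.5,0],-0.5]
    - [[-54.6,-340.5,0],-0.5]
    - [[-54.6,-340.5,0],-0.5]
    - [[-54.6,-340.5,0],-0.5]
    - [[-54.6,-340.5,0],-0.5]

```text
clock: 20.33
position: [0.4971, 0.2964, 0.1071]
tool_rot: [0.996, -0.093, 0.0, 0.0]
ft_force: [0.6, 0.5, 0.5]
gripper_width: 0.658
grasp_force: 0.0
```

Call:
send_rows:
  plan:
    - [[0,0,15],0]
    - [[0,0,45],0]
    - [[0,0,60],0]
    - [[0,0,60],0]
    - [[0,0,60],0]

```text
clock: 20.75
position: [0.4967, 0.2946, 0.0465]
tool_rot: [0.996, -0.093, -0.001, 0.001]
ft_force: [-0.8, -0.2, 0.1]
gripper_width: 0.656
grasp_force: 0.0
```

```bash
python3 go.py 497 307.5 4 -10.5
```

```text
t20.75 pos [496.7 294.6  46.5] head -10.69 tilt 0.10 F [-0.8 -0.2  0.1] w 59.8 gf 0.0 j6 2.27
shift [ -2.1 -12.7  42.5] turn -0.2 dist 44
```

Short by 12 mm in y (8 rows weren't quite enough); shift first, then descend.

Call:
send_rows:
  plan:
    - [[-2.1,-12.7,0],0]
    - [[-2.1,-12.7,5],0]
    - [[-2.1,-12.7,20],0]
    - [[-2.1,-12.7,35],0]
    - [[-2.1,-12.7,41],0]
    - [[-2.1,-12.7,42],0]
    - [[-2.1,-12.7,42],0]

```text
clock: 21.33
position: [0.4968, 0.3093, 0.0055]
tool_rot: [0.996, -0.092, 0.0, -0.0]
ft_force: [-0.3, 0.7, 0.2]
gripper_width: 0.658
grasp_force: 0.0
```

Call:
send_rows:
  plan:
    - [[0,0,0],0]
    - [[0,0,0],0]
    - [[0,0,0],0]
    - [[0,0,0],0]
    - [[0,0,0],0]
    - [[0,0,0],0]
    - [[0,0,0],0]
  grip: 15

```text
clock: 21.92
position: [0.4965, 0.3089, 0.0056]
tool_rot: [0.996, -0.092, 0.0, 0.0]
ft_force: [-0.3, -1.7, 5.0]
gripper_width: 0.371
grasp_force: 29.9
```

```bash
python3 go.py 501 -269 105 0.3
```

```text
t21.92 pos [496.5 308.9   5.6] head -10.54 tilt 0.02 F [-0.3 -1.7  5. ] w 33.9 gf 29.9 j6 2.29
shift [110.2 567.3 -99.3] turn -10.8 dist 586
```

Call:
send_rows:
  plan:
    - [[0,0,-10],0]
    - [[0,0,-30],0]
    - [[0,0,-60],0]
    - [[0,0,-90],0]
    - [[0,0,-100],0]

```text
clock: 22.33
position: [0.4985, 0.3105, 0.1096]
tool_rot: [0.996, -0.092, 0.003, -0.002]
ft_force: [0.3, 1.2, -0.3]
gripper_width: 0.366
grasp_force: 29.8
```

Call:
send_rows:
  plan:
    - [[6,30,0],-4]
    - [[110,567,0],-10.8]
    - [[110,567,0],-10.8]
    - [[110,567,0],-10.8]
    - [[110,567,0],-10.8]
    - [[110,567,0],-10.8]
    - [[110,567,0],-10.8]
    - [[110,567,0],-10.8]

```text
clock: 23.0
position: [0.4981, -0.0144, 0.1047]
tool_rot: [1.0, 0.002, -0.0, -0.0]
ft_force: [0.5, 0.3, -1.7]
gripper_width: 0.369
grasp_force: 29.8
```

```bash
python3 go.py 501 -269 100 0.3
```

```text
t23.00 pos [498.1 -14.4 104.7] head 0.27 tilt 0.04 F [ 0.5  0.3 -1.7] w 33.7 gf 29.8 j6 1.51
shift [  1.7 254.6   4.7] turn -0.0 dist 255
```

Call:
send_rows:
  plan:
    - [[1.5,254.5,5],0]
    - [[1.5,254.5,5],0]
    - [[1.5,254.5,5],0]
    - [[1.5,254.5,5],0]
    - [[1.5,254.5,5],0]
    - [[1.5,254.5,5],0]
    - [[1.5,254.5,5],0]
    - [[1.5,254.5,5],0]

```text
clock: 23.67
position: [0.501, -0.2693, 0.0992]
tool_rot: [1.0, 0.0, -0.0, -0.0]
ft_force: [0.0, -0.2, -1.2]
gripper_width: 0.368
grasp_force: 29.8
```

Call:
send_rows:
  plan:
    - [[0,0,0],0]
    - [[0,0,0],0]

```text
clock: 23.83
position: [0.5011, -0.2655, 0.0997]
tool_rot: [1.0, 0.003, -0.001, -0.001]
ft_force: [0.1, 0.5, -2.3]
gripper_width: 0.367
grasp_force: 29.8
```

```bash
python3 go.py 501 -269 100 0.3; python3 - <<'E'
from h import *
p=snapshot("side")[0].astype(int); np.save("last_side.npy",p)
x=pix("side",np.array([[.47,-.269,.118],[.53,-.269,.118]])); print(x)
E
```

```text
t23.83 pos [ 501.1 -265.5   99.7] head 0.31 tilt 0.10 F [ 0.1  0.5 -2.3] w 33.4 gf 29.8 j6 1.06
shift [-0.1  3.5 -0.3] turn 0.0 dist 3
[[355.22242418 143.98726544]
 [339.60138805 143.08387711]]
```

Call:
send_rows:
  plan:
    - [[0,3,10],0]
    - [[0,3,35],0]
    - [[0,3,60],0]
    - [[0,3,72],0]
    - [[0,3,79],0]
    - [[0,3,83],0]
    - [[0,3,85.5],0]
    - [[0,3,85.5],0]

```text
clock: 24.55
position: [0.501, -0.2689, 0.0165]
tool_rot: [1.0, 0.003, -0.001, -0.001]
ft_force: [-4.7, 4.3, 10.2]
gripper_width: 0.37
grasp_force: 30.0
```

```bash
python3 go.py 501 -269 13.6 0.3
```

```text
t24.55 pos [ 501.  -268.9   16.5] head 0.30 tilt 0.10 F [-4.7  4.3 10.2] w 33.7 gf 30.0 j6 1.05
shift [0.  0.1 2.9] turn -0.0 dist 3
```

Call:
send_rows:
  plan:
    - [[0,0,0],0]
    - [[0,0,0],0]
    - [[0,0,0],0]
    - [[0,0,0],0]
  grip: 47

```text
clock: 24.88
position: [0.5021, -0.2703, 0.015]
tool_rot: [1.0, 0.002, 0.001, 0.0]
ft_force: [0.3, 0.4, -0.9]
gripper_width: 0.517
grasp_force: 0.0
```

Call:
send_rows:
  plan:
    - [[0,0,-10],0]
    - [[0,0,-30],0]
    - [[0,0,-60],0]
    - [[0,0,-95],0]
    - [[0,0,-130],0]
    - [[0,0,-130],0]

```text
clock: 25.38
position: [0.5056, -0.2724, 0.1527]
tool_rot: [1.0, 0.002, 0.007, 0.004]
ft_force: [-0.2, -0.9, -0.2]
gripper_width: 0.515
grasp_force: 0.0
```

Call:
send_rows:
  plan:
    - [[-40,-330,0],0]
    - [[-40,-330,0],0]
    - [[-40,-330,0],0]
    - [[-40,-330,0],0]
    - [[-40,-330,0],0]
    - [[-40,-330,0],0]
    - [[-40,-330,0],0]
    - [[-40,-330,0],0]

```text
clock: 26.05
position: [0.4595, 0.0616, 0.1451]
tool_rot: [1.0, 0.002, 0.001, -0.0]
ft_force: [0.8, 0.0, -0.7]
gripper_width: 0.513
grasp_force: 0.0
```

Call:
send_rows:
  plan:
    - [[0,-200,0],0]
    - [[0,-200,0],0]
    - [[0,-200,0],0]
    - [[0,-200,0],0]
    - [[0,-200,0],0]
    - [[0,-200,0],0]
    - [[0,-200,0],0]

```text
clock: 26.63
position: [0.4589, 0.261, 0.1445]
tool_rot: [1.0, 0.004, 0.0, 0.0]
ft_force: [-0.5, -0.3, 0.2]
gripper_width: 0.516
grasp_force: 0.0
```

```bash
python3 dep.py; python3 look.py top p9 255 475 145 275; python3 - <<'E'
import numpy as np
Z=np.load("Z.npy")
for v in range(216,246,2): print(v," ".join("%2d"%z for z in Z[v,398:432]))
E
```

```text
scale 3
216 25 25 26 24 24 26 25 25 24 25 24 25 28 24 26 24 22 25 26 23 25 26 25 25 20 26 27 25 23 24 25 25 24 25
218 21 24 22 28 21 24 26 25 26 23 24 25 27 24 23 24 23 26 23 27 24 23 24 24 25 24 27 24 26 25 29 24 23 25
220 23 23 22 27 23 26 24 25 23 25 10 10  6 11  9  9  9 13 10  9 12 11 14 24 25 24 23 27 26 25 26 24 24 24
222 22 25 26 24 22 25 23 20 22  9  9 24 30 34 32 26 13 11 10 11 12 13 12  8 21 24 24 25 26 27 23 24 23 24
224 23 23 26 24 25  6  9 10 12 12 15 30 31 32 32 32 32 31 31 29 33 11  9 12 11 11 19 23 25 24 27 24 25 27
226 24 24 24  9 12 11 11 11 12  9 18 27 32 28 33 33 30 31 32 31 30 30 10  8 10 11 12 13 11 10 23 22 25 26
228 25 23 10  9  7  9 11  9 14 12 20 29 32 31 32 31 31 33 31 31 29 27 12 10 10 12 13 10 10  7  9 21 23 24
230 23 27 11  9 11  6  8 11  8 10 21 30 33 32 32 32 29 33 32 32 32 29  8 11 10 12 12 10  9 11 10 26 26 27
232 23 23 12 10 10 10  9 10 10 12 15 33 35 34 32 31 30 31 34 32 31 34  9 10  9 11 12 10 10 11 10 24 26 24
234 19 23  9 12 10 10  6  9 13 10 16 27 32 32 33 31 33 31 31 33 30 29 12  9 13 11 10 10  9 10 11 23 27 26
236 24 23 24  8 11 11 11 11 10  7 19 29 34 29 33 31 29 32 32 28 33 31  8  9 10 10 10 10  8 10 13 22 23 25
238 22 24 26 23 23  9  7  9 10  8 18 26 27 33 34 34 32 30 31 33 32 30  8 14 11  9 11  9 15 26 22 23 23 22
240 22 25 26 23 26 26 27 25 25  9  8  9 10 11  8  9 13 15 22 28 31 35 10 14 20 23 26 24 23 24 26 24 26 25
242 23 22 23 26 23 25 27 26 25 24  9  9 12  8 12  8 10 14 10  7 11  9 10 11 23 22 23 25 26 26 23 21 26 25
244 23 24 26 27 22 23 25 28 25 21 23 24 22 24 25 25 26 25 25 23 28 26 28 21 23 24 22 25 24 25 26 23 22 23
```

View pics/p9.png

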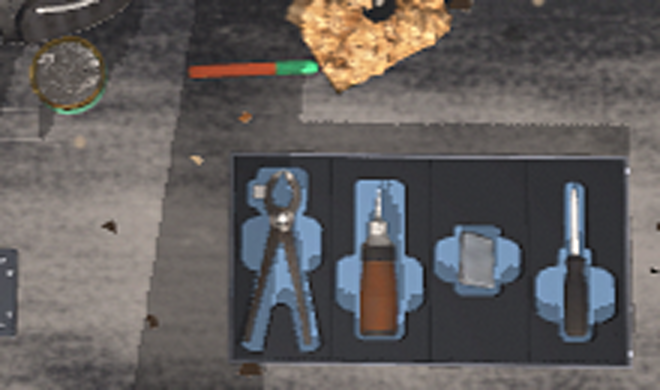

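The final top view shows all four tools inside their own cut-outs, heads and tips towards the back. The tin (68,72) and the marker (250,70) haven't moved. The depth readings put each tool flat on the floor of its cut-out, and the arm is clear, so I'm handing in.

```bash
python3 -c "
from rig import *
print(hand_in())"
```

```text
the job is handed in; nothing more can be done
None
```

The pincers, awl, screwdriver and whetstone each lie flat and the right way round in their own cut-outs; the tin and marker were left alone, and I handed the job in at about 27 s of the 96 s allowed, with no verdict returned.

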